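# Put the stain brush away in the lidded laundry basket

### The arm

A 6-joint arm with a two-finger parallel gripper is mounted at the origin on the work surface. World frame = base frame: x ahead of the robot, y to its left, z up, the work surface at z = 0. Lengths are in m, angles in degrees, forces in N, time in s.
With the tool pointing down it reaches from about 0.25 to 0.725 m from the base axis. Payload 9.7 kg.
Tool frame: the origin (TCP) lies midway between the tips of the shut fingers; the grasp point (between the pads) lies 19 mm behind it; z points along the fingers, y is the line along which they close (so a half turn about z gives the same grasp; the last joint's range is limited). The gripper opens to 85 mm and grips with 20 to 120 N. Pads are 22 mm wide; open, the fingers measure 114 mm over their backs; the gripper's body (76 mm by 85 mm) begins 54 mm behind the grasp point. The pads swing forward as they close: fully open they stand 13 mm farther back than shut.
Start: joints at [-65.374, 4.979, 10.078, 95.1, 0, 90], TCP at [0.229, -0.5, 0.231] pointing down, gripper open.
Joint ranges: [-179.16, 179.16], [-48.56, 103.87], [-65.8, 70.77], [-126.05, 130.52], [-82.76, 87.17], [-180, 180]. Speed limits (degrees/s): [127.2, 127.2, 147.25, 180, 180, 180].

### API

Orientations are given as [roll, pitch, yaw] about the fixed x, y, z axes, in that order (R = Rz(yaw) Ry(pitch) Rx(roll)).
In Python, from workcell import readout, imaging, bot, spotter gives the robot as it stands.
- The arm moves only by the shell command python3 -m jog 'ROWS' [FORCE]. ROWS is JSON, a list of rows, each an object with "rotation": the turn, a rotation vector about the world's x, y, z in degrees, a list of three; "translation": the shift along the world's x, y, z in mm, a list of three; "grip": the finger opening in mm, from 0 to 85.4. In form: [{"rotation": [wx, wy, wz], "translation": [dx, dy, dz], "grip": grip}, ...]. A call has 1 to 20 rows; each row is the pose to reach, as a shift and turn from the pose commanded when the call began; what a row does not reach only later rows make up. A row lasts 1/10 s, in which the tool goes at most 50 mm and 8.59 degrees, less where a joint would pass 70% of its speed; a pose out of reach is approached as far as the arm can. A call with a gripper value outside its range is refused whole. The fingers move at their own pace and stop on an object; FORCE is the grip in N (left out, the last holds). Time passes only in rows, so rows that repeat a pose let the fingers close. It gives the time, the measured TCP pose, the force, the opening and the grip force at its end, in the units of the state.
- readout.get_obs(): the state, without advancing time (a new reading comes with each control period).
- imaging.camera(name): name is "side" or "top"; returns (picture, depth): 400x640x3 uint8, red, green, blue; 400x640 float32, m along the optical axis (not along the pixel's ray), 0 where there is no reading.
- imaging.camera_info(name): a dict with "vertical_fov" (degrees; the focal length in pixels is half the picture's height over the tangent of half this angle, whatever the lens; pixels are square), "cx", "cy" (the principal point, pixels), "k1" (the pictures are not rectified: a ray, as slopes to the right and down, at radius r is drawn at 1 + k1 r^2 times it, then the intrinsics apply), "extrinsics" (4x4, takes a point from camera to world coordinates). Camera axes: x right, y down, z forward; pixel columns grow to the right and rows downward; lengths in m; the calibration is good to about 2 mm. A picture is of the moment at which its call begins. camera_info takes no time and is no camera call.
- bot.job_done(): hands the job in; it is judged then, once.
Trained networks look in the newest picture that a camera, given by its name, has taken for a name from the list of things; names that differ only in an ending like _2 or _b are one class to them, and where a whole thing is asked for, a point or a joint stands for the part that bears it (a point fixed in the world has none). Each returns a list of dicts, best first, with "confidence" (0 to 1); they miss things now and then, are a little off and sometimes report something else, mostly with a low value. They report only what shows in the picture. A call takes as long as a camera call. They do not tell look-alikes from the thing itself.
- spotter.spot_in(camera, target): "box" ([centre column, centre row, width, height] in pixels, round what is visible of it).
- spotter.mark_of(camera, target): "uv" ([column, row] in pixels: a listed point, or the origin of a listed thing).
The state is a dict: "time": time; "q": joint angles; "qd": joint speeds; "joint_efforts": joint torques, N m; "ee_pos": TCP position; "tcp_rot": TCP orientation; "wrist_force": force on the tool from outside, world axes, zero at the start; "torque": the same for the moment, N m; "opening": finger opening in m; "grasp_force": force on a finger pad.
Only numpy, scipy, OpenCV 4.12 (cv2) and the standard library are available. Lean on these libraries where they do the work, as an engineer would, in place of code of your own. Each camera call takes 0.05 s, during which the arm holds its last target. There are 200 camera calls.

### The job

Lift the hinged lid of the white laundry basket and swing it back, without letting it slam, until it rests on its stop and stays open by itself. Then pick up the black stain brush and set it down, not drop it, bristles down and flat on the floor of the empty front compartment (the one nearest the robot). Leave the lid open on its stop, and do not disturb the pegs in the rear compartment, the pole fork or the bottle.

Things in the scene. Friction and masses are not known exactly. Their poses are not given: they have to be found in the camera images.
- basket: White slotted laundry basket, fixed, 190 (x) by 270 (y) by 75 mm high, walls 5, floor 6 mm. Origin: centre of underside; x points to the hinge side (away from the robot at yaw 0). A divider (5 mm thick at x = +7.5 mm, top at 50 mm) parts the empty front compartment (x -90 to +5 mm) from the rear one (x +10 to +90 mm), which holds four pegs; both 260 mm long in y.
- lid (a joint): Hinge of the basket's flat white lid (194 by 276 by 8 mm, about 0.3 kg). 0 = shut, 1.57 = upright, 1.80 = on its stop, leaning back a little, away from the robot. It turns freely: let go before upright it falls shut, past upright it leans back on its stop by its own weight. Opening is a positive turn about the basket's +y axis.
- basket_hinge (a point): Middle of the lid's hinge axis, on the basket's far rim: at x = +95 mm, 75 mm above its underside. The axis runs along the basket's y; the lid's underside lies in it.
- lid_handle (a point): Middle of the lid's handle: round steel bar, 12 mm thick, 122 mm long along the basket's y, on two posts 110 mm apart. Lid shut: 165 mm in front of the hinge axis, 50 mm above it. Bar centre is 42 mm off the lid's outer face, 27 mm from the lid's front edge. Pinching fingers may turn round the bar; opened wide beside it on the open lid they push the lid, so let go with a small opening.
- front_bay (a point): Centre of the front compartment's floor (top face of the floor): 42.5 mm in front of the basket's origin, 6 mm above its underside.
- brush: Black stain brush, 0.1 to 0.2 kg, lying bristles down, 160 mm (its x) by 50 mm by 66 mm high: bristles to 22 mm, back from 22 to 38 mm, and on it a grip ridge 100 mm long (its x), 22 mm wide (its y), from 38 to 66 mm. Origin: centre of its underside (bristle tips); z up.
- brush_grip (a point): Point inside the brush's grip ridge, above the brush's centre, 58 mm above the bristle tips (8 mm below the ridge's top).
- fork: Bystander: stainless steel drying-pole fork head, about 200 mm long, two prongs, lying on the shelf. Origin: on the shelf under its middle; x points to the prongs.
- bottle: Bystander: plastic bottle standing on the shelf, 70 mm across, 190 mm tall. Origin: centre of its underside.
- peg0: Bystander: purple clothes peg, 66 by 14 by 12 mm, lying in the basket's rear compartment. Origin: centre of its underside; x along its length.
- peg1: Bystander: a second such peg in the rear compartment.
- peg2: Bystander: a third such peg in the rear compartment.
- peg3: Bystander: a fourth such peg in the rear compartment.
Not all that is in view belongs to the job. What is shaped like the brush but turquoise is not meant.

How it is judged:
By the outcome, as a careful person would: the job done as asked, in the order asked, and still so for the second after the job is handed in, with the robot touching nothing.
It also fails if it takes over 64 s, if anything falls off the work surface, if the arm or the gripper's body presses on something with over 40 N, if the wrist force passes 120 N, or if a joint passes its speed limit or range.

## Working session

There is one attempt and no reset: what is moved stays moved. The work goes in short steps, Python scripts to look and compute and a shell command to move; the robot and the scene stay as the last step left them, time stands still between calls to the robot, and variables do not carry over. Pictures are saved under pics/ and viewed, at most 10 in all, crops included, and the job is handed in when it is done.

```bash
mkdir -p pics; ls; cat > h.py <<'E'
import numpy as np, cv2
from workcell import readout, imaging, bot, spotter
def K(n):
    i=imaging.camera_info(n); f=200/np.tan(np.radians(i["vertical_fov"]/2)); return i,f,np.array(i["extrinsics"])
def ray(n,u,v):
    i,f,T=K(n); d=np.array([(u-i["cx"])/f,(v-i["cy"])/f]); s=d.copy()
    for _ in range(20): s=d/(1+i["k1"]*(s@s))
    return T[:3,3],T[:3,:3]@np.array([s[0],s[1],1])
def at_z(n,u,v,z):
    o,d=ray(n,u,v); return o+d*(z-o[2])/d[2]
def at_d(n,u,v,dep):
    o,d=ray(n,u,v); return o+d*dep
def tri(uvs):
    A=np.zeros((3,3));b=np.zeros(3);R=[]
    for n,u,v in uvs:
        o,d=ray(n,u,v); d=d/np.linalg.norm(d);P=np.eye(3)-np.outer(d,d);A+=P;b+=P@o;R.append((o,P))
    x=np.linalg.solve(A,b); return x,[np.linalg.norm(P@(x-o)) for o,P in R]
def cloud(n,dep):
    i,f,T=K(n); v,u=np.mgrid[0:400,0:640]; d=np.stack([(u-i["cx"])/f,(v-i["cy"])/f]); s=d.copy()
    for _ in range(20): s=d/(1+i["k1"]*(s**2).sum(0))
    p=np.stack([s[0]*dep,s[1]*dep,dep],-1); return p@T[:3,:3].T+T[:3,3]
E
python3 - <<'E'
from h import *
np.set_printoptions(precision=3,suppress=True)
print(readout.get_obs())
for n in("top","side"):
    i,f,T=K(n); print(n,i,f)
    p,d=imaging.camera(n); cv2.imwrite(f"pics/{n}0.png",p[...,::-1]); np.savez(f"{n}0.npz",p=p,d=d)
    for t in("basket","lid","basket_hinge","lid_handle","brush","brush_grip","fork","bottle"):
        print(t,[(np.round(x["uv"]),round(x["confidence"],2)) for x in spotter.mark_of(n,t)])
E
```

```text
pics
{'time': 0.0, 'q': array([-65.375,   5.013,  10.032,  95.1  ,  -0.001,  90.   ]), 'qd': array([-0.085, -0.071,  0.002,  0.038,  0.003, -0.024]), 'joint_efforts': array([  0.002, -52.039,  46.481,   0.016,   0.   ,  -0.   ]), 'ee_pos': array([ 0.229, -0.5  ,  0.231]), 'tcp_rot': array([-179.92 ,    0.001,   24.625]), 'wrist_force': array([-0.585,  0.077,  0.196]), 'torque': array([ 0.059, -0.03 , -0.013]), 'grasp_force': 0.0, 'opening': 0.08518312451236547}
top {'vertical_fov': 48.16884289086876, 'cx': 314.97199810053803, 'cy': 203.37024097241476, 'k1': -0.048998005126828136, 'extrinsics': array([[-0.017, -0.995,  0.1  ,  0.354],
       [-1.   ,  0.019,  0.017,  0.057],
       [-0.019, -0.099, -0.995,  1.423],
       [ 0.   ,  0.   ,  0.   ,  1.   ]])} 447.43194345273906
basket [(array([352., 201.]), 0.75), (array([362., 168.]), 0.19)]Traceback (most recent call last):
  File "<stdin>", line 8, in <module>
ValueError: it knows: basket, basket_hinge, bottle, brush, brush_grip, fork, front_bay, lid_handle, peg
```

```bash
python3 - <<'E'
from h import *
np.set_printoptions(precision=3,suppress=True)
for n in("top","side"):
    p,d=imaging.camera(n); cv2.imwrite(f"pics/{n}0.png",p[...,::-1]); np.savez(f"{n}0.npz",p=p,d=d)
    for t in("basket","basket_hinge","lid_handle","brush","brush_grip","fork","bottle"):
        print(n,t,[(np.round(x["uv"],1),round(x["confidence"],2)) for x in spotter.mark_of(n,t)])
i,f,T=K("side");print(i)
E
```

```text
top basket [(array([351.2, 199.7]), 0.6)]
top basket_hinge [(array([361.8, 166.2]), 0.76)]
top lid_handle [(array([348.6, 218.4]), 0.96)]
top brush [(array([232.3, 212.9]), 0.95), (array([181.6, 218.8]), 0.77), (array([276.2, 265.3]), 0.62)]
top brush_grip [(array([223.6, 208.6]), 0.93), (array([177.6, 212. ]), 0.9), (array([273.8, 270.1]), 0.67)]
top fork [(array([457.6, 218.2]), 0.75), (array([352.5, 202. ]), 0.51), (array([350.1, 210.1]), 0.24)]
top bottle [(array([241.4, 148.9]), 0.8)]
side basket [(array([338.3, 193.6]), 0.83)]
side basket_hinge [(array([324.6, 162. ]), 0.95), (array([217.7, 226.7]), 0.54)]
side lid_handle [(array([352.6, 181.4]), 0.57), (array([338.8, 193.8]), 0.52), (array([247. , 260.7]), 0.28)]
side brush [(array([206.9, 306.6]), 0.97), (array([250.1, 274.2]), 0.79), (array([329.2, 285.1]), 0.56)]
side brush_grip [(array([329.6, 273.6]), 0.96), (array([249.2, 258.3]), 0.78), (array([204.2, 297.9]), 0.68)]
side fork []
side bottle [(array([217.6, 220.6]), 0.91)]
{'vertical_fov': 49.96880634416919, 'cx': 320.2834336968744, 'cy': 198.5162437623669, 'k1': -0.017941069821719818, 'extrinsics': array([[-0.681, -0.574,  0.454, -0.105],
       [-0.732,  0.519, -0.441,  0.643],
       [ 0.017, -0.633, -0.774,  1.1  ],
       [ 0.   ,  0.   ,  0.   ,  1.   ]])}
```

View pics/top0.png

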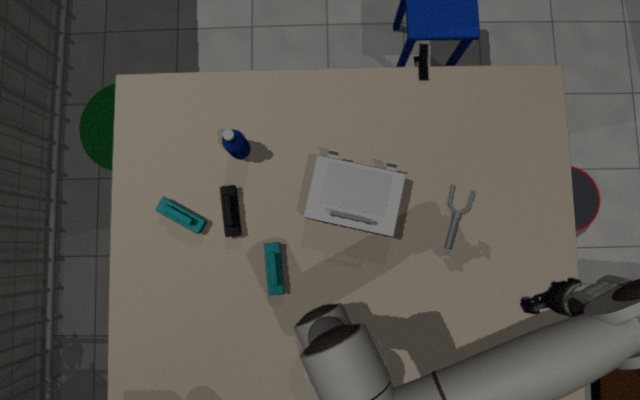

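View pics/side0.png

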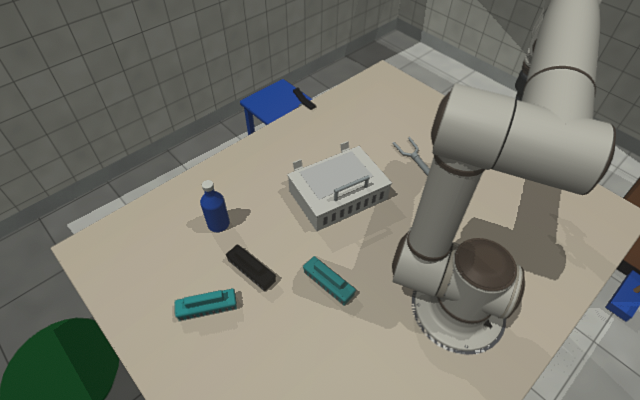

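The top view shows the basket at about (355,195) with its handle at (353,217), the black brush at (231,211), the bottle at (237,144) and the fork at (457,217). Turquoise brushes are at (181,215) and (275,268), and a black object lies on the stool at (423,62). The side view shows the same items: black brush (250,267), handle (352,185), bottle (213,205).

Candidates in the top view: black (231,211), turquoise (181,215) and (275,268), and the black object on the stool (423,62). The one at (231,211) fits, because it is the black brush on the work surface. I'll confirm it in a crop.

```bash
python3 - <<'E'
from h import *
np.set_printoptions(precision=4,suppress=True)
z=np.load("top0.npz"); s=np.load("side0.npz")
cv2.imwrite("pics/crop.png",np.hstack([cv2.resize(z["p"][170:250,150:260,::-1],(396,288)),cv2.resize(s["p"][230:310,190:300,::-1],(396,288))]))
for n,w in(("top",z),("side",s)):
    P=cloud(n,w["d"]); p=w["p"].astype(int); val=w["d"]>0
    x,y,h=P[...,0],P[...,1],P[...,2]
    tab=val&(abs(h)<.02)&(x>.25)&(x<.75)&(abs(y)<.4); print(n,"table z",np.median(h[tab]))
    roi=val&(x>.2)&(x<.8)&(abs(y)<.5)
    blk=roi&(p.max(-1)<60)&(h>.015)&(h<.1)
    m=np.zeros((400,640),bool)
    m[(slice(175,245),slice(210,250)) if n=="top" else (slice(235,300),slice(218,285))]=1
    m2=blk&m; q=P[m2]; 
    top=q[q[:,2]>.055]; print("brush n",len(q),"zmax",np.percentile(q[:,2],[50,90,98]),"ridge",len(top))
    for lab,a in(("all",q),("ridge",top)):
        r=cv2.minAreaRect((a[:,:2]*1000).astype(np.float32)); e,V=np.linalg.eigh(np.cov(a[:,:2].T)); v=V[:,1]; print(lab,r,"pca yaw",np.degrees(np.arctan2(v[1],v[0])),a.mean(0))
    m=np.zeros((400,640),bool)
    m[(slice(145,245),slice(295,415)) if n=="top" else (slice(140,235),slice(280,405))]=1
    lid=P[m&val&(h>.07)&(h<.095)]; hd=P[m&val&(h>.112)&(h<.15)]
    r=cv2.minAreaRect((lid[:,:2]*1000).astype(np.float32)); print("lid",len(lid),r,np.percentile(lid[:,2],[10,50,90]))
    c=hd.mean(0); e,V=np.linalg.eigh(np.cov(hd[:,:2].T)); v=V[:,1]
    r=cv2.minAreaRect((hd[:,:2]*1000).astype(np.float32));print("handle",len(hd),r,"yaw",np.degrees(np.arctan2(v[1],v[0])),c,np.percentile(hd[:,2],[50,95]))
E
```

```text
top table z -0.00039832622284130537
brush n 824 zmax [0.0392 0.0662 0.0688] ridge 245
all ((475.802001953125, 347.24969482421875), (161.63661193847656, 51.710445404052734), 6.21850061416626) pca yaw -173.5137366816406 [0.4734 0.3443 0.0455]
ridge ((474.99664306640625, 347.2340087890625), (100.37869262695312, 22.947769165039062), 6.756575107574463) pca yaw -173.6626095969067 [0.4741 0.3463 0.0645]
lid 5798 ((521.04052734375, -39.62738037109375), (276.5969543457031, 215.15008544921875), 76.5750503540039) [0.0792 0.083  0.0866]
handle 173 ((443.2707214355469, -20.85866928100586), (120.19916534423828, 12.782401084899902), 76.32865905761719) yaw 76.56666718327139 [ 0.4426 -0.0209  0.1292] [0.1293 0.1335]
side table z 0.0014466469207443655
brush n 928 zmax [0.0406 0.0678 0.0702] ridge 283
all ((470.18218994140625, 400.0260925292969), (158.6365203857422, 150.80099487304688), 6.3011298179626465) pca yaw -171.45985171607282 [0.4654 0.355  0.0466]
ridge ((479.8897705078125, 400.17388916015625), (135.48927307128906, 99.80593872070312), 86.72944641113281) pca yaw -176.80413705167686 [0.473  0.3523 0.066 ]
lid 4003 ((520.9835205078125, -40.02012634277344), (279.2954406738281, 216.8978271484375), 76.2479248046875) [0.0814 0.0847 0.0877]
handle 166 ((443.4941711425781, -20.413089752197266), (122.98170471191406, 14.928016662597656), 77.37752532958984) yaw 76.4720580262589 [ 0.444  -0.019   0.1288] [0.1304 0.1338]
```

View pics/crop.png

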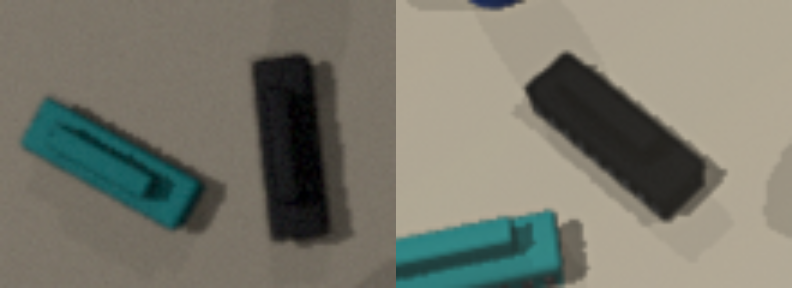

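The crop confirms a plain black brush with a grip ridge, next to the turquoise look-alike. Before touching the lid I'll check in free air that the lid-open pose is reachable.

```bash
python3 -m jog '[{"rotation":[0,0,52],"translation":[150,200,20],"grip":40},{"rotation":[0,0,52],"translation":[300,350,20],"grip":40},{"rotation":[0,0,52],"translation":[458,421,-26],"grip":40},{"rotation":[0,0,52],"translation":[458,421,-26],"grip":40},{"rotation":[0,0,52],"translation":[458,421,-26],"grip":40},{"rotation":[0,0,52],"translation":[458,421,-26],"grip":40},{"rotation":[0,0,52],"translation":[458,421,-26],"grip":40},{"rotation":[0,0,52],"translation":[458,421,-26],"grip":40},{"rotation":[0,0,52],"translation":[458,421,-26],"grip":40},{"rotation":[0,0,52],"translation":[458,421,-26],"grip":40},{"rotation":[0,0,52],"translation":[458,421,-26],"grip":40},{"rotation":[0,0,52],"translation":[458,421,-26],"grip":40},{"rotation":[0,0,52],"translation":[458,421,-26],"grip":40},{"rotation":[0,0,52],"translation":[458,421,-26],"grip":40},{"rotation":[0,0,52],"translation":[458,421,-26],"grip":40},{"rotation":[0,0,52],"translation":[458,421,-26],"grip":40}]' 40
python3 -c "
from workcell import readout;print(readout.get_obs())"
python3 -m jog '[{"rotation":[0,0,0],"translation":[0,0,40],"grip":40},{"rotation":[0,0,0],"translation":[0,0,75],"grip":40},{"rotation":[0,0,0],"translation":[0,0,75],"grip":40},{"rotation":[0,0,0],"translation":[0,0,75],"grip":40}]'
```

```text
time: 2.5
ee_pos: [0.6866, -0.0798, 0.2057]
tcp_rot: [180.0, 0.0, 76.6]
wrist_force: [-0.9, -0.4, 0.3]
opening: 0.0397
grasp_force: 0.0
{'time': 2.5, 'q': array([-6.62501975e+00,  2.53623386e+01,  3.19481855e+01,  9.65768322e+01,
       -1.10872321e-02,  9.67967234e+01]), 'qd': array([-0.49217247, -0.72726494, -0.20049336, -0.1154866 ,  0.05067698,
        0.0335468 ]), 'joint_efforts': array([ 1.05729047e+00, -7.21296644e+01,  4.61464512e+01, -6.01569051e-02,
        2.96551699e-02,  2.44805651e-04]), 'ee_pos': array([ 0.68662764, -0.07980491,  0.2056734 ]), 'tcp_rot': array([1.79989737e+02, 9.94246104e-03, 7.65782551e+01]), 'wrist_force': array([-0.88290047, -0.40438278,  0.26765228]), 'torque': array([-0.02610855,  0.05755307,  0.04041943]), 'grasp_force': 0.0, 'opening': 0.0396769977781563}
time: 2.9
ee_pos: [0.687, -0.0802, 0.2821]
tcp_rot: [179.8, -0.0, 76.5]
wrist_force: [1.1, 0.6, 0.2]
opening: 0.0396
grasp_force: 0.0
```

```bash
python3 -m jog '[{"rotation":[0,0,0],"translation":[-244,59,-80],"grip":40},{"rotation":[0,0,0],"translation":[-244,59,-80],"grip":40},{"rotation":[0,0,0],"translation":[-244,59,-80],"grip":40},{"rotation":[0,0,0],"translation":[-244,59,-80],"grip":40},{"rotation":[0,0,0],"translation":[-244,59,-80],"grip":40},{"rotation":[0,0,0],"translation":[-244,59,-80],"grip":40},{"rotation":[0,0,0],"translation":[-244,59,-80],"grip":40},{"rotation":[0,0,0],"translation":[-244,59,-110],"grip":40},{"rotation":[0,0,0],"translation":[-244,59,-140],"grip":40},{"rotation":[0,0,0],"translation":[-244,59,-160],"grip":40},{"rotation":[0,0,0],"translation":[-244,59,-172],"grip":40},{"rotation":[0,0,0],"translation":[-244,59,-172],"grip":40}]' 40
python3 -m jog '[{"rotation":[0,0,0],"translation":[0,0,0],"grip":5},{"rotation":[0,0,0],"translation":[0,0,0],"grip":5},{"rotation":[0,0,0],"translation":[0,0,0],"grip":5},{"rotation":[0,0,0],"translation":[0,0,0],"grip":5},{"rotation":[0,0,0],"translation":[0,0,0],"grip":5}]' 30
```

```text
time: 4.1
ee_pos: [0.4422, -0.0203, 0.1065]
tcp_rot: [-179.8, 0.0, 76.6]
wrist_force: [0.1, -0.1, 0.5]
opening: 0.0397
grasp_force: 0.0
time: 4.6
ee_pos: [0.4459, -0.0206, 0.1097]
tcp_rot: [179.6, 0.0, 76.6]
wrist_force: [11.9, -3.4, -5.5]
opening: 0.0107
grasp_force: 30.6
```

```bash
python3 - <<'E'
import numpy as np
c,s=np.cos(np.radians(-13.5)),np.sin(np.radians(-13.5))
for t in [0,1,3,6,10,15,20,25,30,35,40,45,50,55,60,65,70,75,80,84,88,91,94,97,99,101,102,103]:
    a=np.radians(t); x=-165*np.cos(a)+50*np.sin(a)+165; z=165*np.sin(a)+50*np.cos(a)-50
    print(t,round(x*c),round(x*s),round(z))
E
```

```text
0 0 0 0
1 1 0 3
3 3 -1 9
6 6 -1 17
10 11 -3 28
15 18 -4 41
20 26 -6 53
25 36 -9 65
30 46 -11 76
35 57 -14 86
40 69 -17 94
45 81 -20 102
50 95 -23 109
55 108 -26 114
60 122 -29 118
65 137 -33 121
70 151 -36 122
75 166 -40 122
80 180 -43 121
84 192 -46 119
88 203 -49 117
91 212 -51 114
94 220 -53 111
97 228 -55 108
99 234 -56 105
101 239 -57 102
102 241 -58 101
103 244 -59 100
```

```bash
python3 -m jog '[{"rotation":[0,0,0],"translation":[3,-1,1],"grip":5},{"rotation":[0,0,0],"translation":[4,-1,4],"grip":5},{"rotation":[0,0,0],"translation":[6,-2,10],"grip":5},{"rotation":[0,0,0],"translation":[9,-2,18],"grip":5},{"rotation":[0,0,0],"translation":[14,-4,29],"grip":5},{"rotation":[0,0,0],"translation":[21,-5,42],"grip":5},{"rotation":[0,0,0],"translation":[29,-7,54],"grip":5},{"rotation":[0,0,0],"translation":[29,-7,54],"grip":5},{"rotation":[0,0,0],"translation":[29,-7,54],"grip":5}]'
```

```text
time: 5.5
ee_pos: [0.4715, -0.0268, 0.1638]
tcp_rot: [-179.9, -0.0, 76.6]
wrist_force: [-11.1, 2.7, 4.9]
opening: 0.0105
grasp_force: 30.6
```

```bash
python3 -m jog '[{"rotation":[0,0,0],"translation":[3,-1,7],"grip":5},{"rotation":[0,0,0],"translation":[8,-2,13],"grip":5},{"rotation":[0,0,0],"translation":[18,-5,24],"grip":5},{"rotation":[0,0,0],"translation":[29,-8,34],"grip":5},{"rotation":[0,0,0],"translation":[41,-11,42],"grip":5},{"rotation":[0,0,0],"translation":[53,-14,50],"grip":5},{"rotation":[0,0,0],"translation":[53,-14,50],"grip":5},{"rotation":[0,0,0],"translation":[53,-14,50],"grip":5}]'
```

```text
time: 6.3
ee_pos: [0.5258, -0.0401, 0.2147]
tcp_rot: [179.9, -0.1, 76.7]
wrist_force: [-5.4, 8.3, 9.2]
opening: 0.0104
grasp_force: 30.4
```

```bash
python3 -m jog '[{"rotation":[0,0,0],"translation":[5,0,5],"grip":5},{"rotation":[0,0,0],"translation":[13,-1,10],"grip":5},{"rotation":[0,0,0],"translation":[26,-4,15],"grip":5},{"rotation":[0,0,0],"translation":[40,-7,19],"grip":5},{"rotation":[0,0,0],"translation":[55,-10,22],"grip":5},{"rotation":[0,0,0],"translation":[69,-13,23],"grip":5},{"rotation":[0,0,0],"translation":[84,-17,23],"grip":5},{"rotation":[0,0,0],"translation":[84,-17,23],"grip":5},{"rotation":[0,0,0],"translation":[84,-17,23],"grip":5}]'
```

```text
time: 7.2
ee_pos: [0.6102, -0.0599, 0.2367]
tcp_rot: [179.9, 0.2, 76.5]
wrist_force: [-2.3, -4.7, 2.9]
opening: 0.0103
grasp_force: 31.5
```

```bash
python3 -m jog '[{"rotation":[0,0,0],"translation":[14,-4,-1],"grip":5},{"rotation":[0,0,0],"translation":[26,-7,-3],"grip":5},{"rotation":[0,0,0],"translation":[37,-10,-5],"grip":5},{"rotation":[0,0,0],"translation":[46,-12,-8],"grip":5},{"rotation":[0,0,0],"translation":[54,-14,-11],"grip":5},{"rotation":[0,0,0],"translation":[62,-16,-14],"grip":5},{"rotation":[0,0,0],"translation":[62,-16,-14],"grip":5},{"rotation":[0,0,0],"translation":[62,-16,-14],"grip":5}]'
```

```text
time: 8.0
ee_pos: [0.6721, -0.0746, 0.2218]
tcp_rot: [179.9, 0.0, 76.6]
wrist_force: [1.9, -2.8, 5.5]
opening: 0.0106
grasp_force: 33.5
```

```bash
python3 -m jog '[{"rotation":[0,0,0],"translation":[3,-1,-1],"grip":5},{"rotation":[0,0,0],"translation":[6,-1,-2],"grip":5},{"rotation":[0,0,0],"translation":[9,-2,-4],"grip":5},{"rotation":[0,0,0],"translation":[11,-3,-5],"grip":5},{"rotation":[0,0,0],"translation":[13,-3,-6],"grip":5},{"rotation":[0,0,0],"translation":[13,-3,-6],"grip":5},{"rotation":[0,0,0],"translation":[13,-3,-6],"grip":5}]'
python3 -m jog '[{"rotation":[0,0,0],"translation":[2,0,-1],"grip":5},{"rotation":[0,0,0],"translation":[4,-1,-2],"grip":5},{"rotation":[0,0,0],"translation":[4,-1,-2],"grip":5},{"rotation":[0,0,0],"translation":[4,-1,-2],"grip":5}]'
```

```text
time: 8.7
ee_pos: [0.6843, -0.0774, 0.2156]
tcp_rot: [180.0, 0.0, 76.6]
wrist_force: [-0.7, -4.4, 5.1]
opening: 0.0103
grasp_force: 33.5
time: 9.1
ee_pos: [0.6878, -0.0782, 0.2143]
tcp_rot: [-180.0, 0.0, 76.6]
wrist_force: [-1.8, -3.0, 10.0]
opening: 0.0104
grasp_force: 37.9
```

```bash
python3 -m jog '[{"rotation":[0,0,0],"translation":[0,0,0],"grip":16},{"rotation":[0,0,0],"translation":[0,0,0],"grip":22},{"rotation":[0,0,0],"translation":[0,0,0],"grip":24},{"rotation":[0,0,0],"translation":[0,0,0],"grip":24},{"rotation":[0,0,0],"translation":[0,0,10],"grip":24},{"rotation":[0,0,0],"translation":[1,0,25],"grip":24},{"rotation":[0,0,0],"translation":[2,0,45],"grip":24},{"rotation":[0,0,0],"translation":[4,0,70],"grip":24},{"rotation":[0,0,0],"translation":[4,0,95],"grip":24},{"rotation":[0,0,0],"translation":[4,0,95],"grip":24},{"rotation":[0,0,0],"translation":[4,0,95],"grip":24}]'
python3 - <<'E'
from h import *
np.set_printoptions(precision=4,suppress=True)
for n in("top","side"):
    p,d=imaging.camera(n); cv2.imwrite(f"pics/{n}1.png",p[...,::-1]); np.savez(f"{n}1.npz",p=p,d=d)
E
```

```text
time: 10.2
ee_pos: [0.6926, -0.0777, 0.3078]
tcp_rot: [-180.0, -0.0, 76.6]
wrist_force: [0.4, -0.0, 0.1]
opening: 0.0239
grasp_force: 0.0
```

View pics/side1.png

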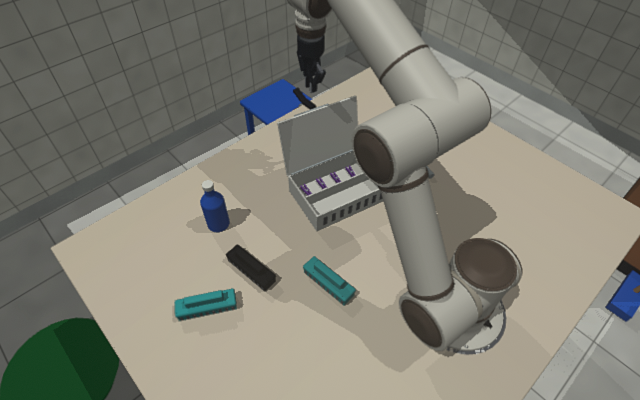

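View pics/top1.png

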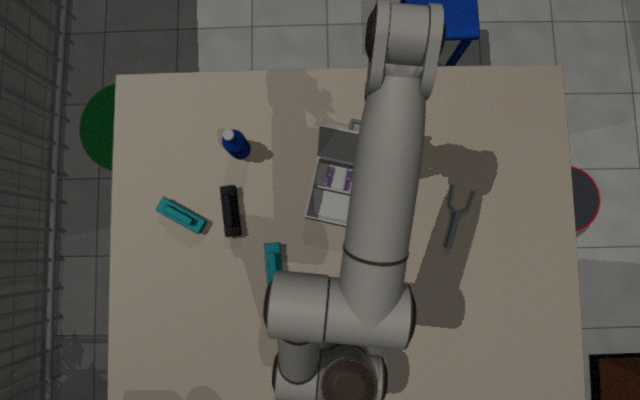

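The lid rests open on its stop: side view shows it at about (320,135), and the pegs are visible at (305–350,180) and undisturbed. The top view shows the front bay empty at (330,205) and the black brush still at (231,211). Next I'll go above the brush and refine its position from both views.

```bash
python3 - <<'E'
from h import *
np.set_printoptions(precision=4,suppress=True)
R=[]
for n,sl in(("top",(slice(175,245),slice(215,248))),("side",(slice(238,295),slice(220,282)))):
  for k in(0,1):
    w=np.load(f"{n}{k}.npz"); P=cloud(n,w["d"]); p=w["p"].astype(int); m=np.zeros((400,640),np.uint8); m[sl]=1
    m=m*((p.max(-1)<60)&(P[...,2]>.015)).astype(np.uint8)
    c,l,st,_=cv2.connectedComponentsWithStats(m); j=1+st[1:,4].argmax(); mm=(l==j)
    q=P[mm&(P[...,2]>.057)&(P[...,2]<.08)]; q=q[np.linalg.norm(q[:,:2]-np.median(q[:,:2],0),axis=1)<.06]
    a=cv2.minAreaRect((q[:,:2]*1000).astype(np.float32)); print(n,k,len(q),a,q.mean(0),np.median(q[:,2]))
for n in("top","side"):
    w=np.load(f"{n}1.npz"); P=cloud(n,w["d"]); x,y,h=[P[...,i] for i in range(3)]
    # floor of front bay, rim, bottle
    lx=(x-.511)*.972-(y+.0363)*.233; ly=(x-.511)*.233+(y+.0363)*.972
    m=(abs(lx+.0425)<.035)&(abs(ly)<.11)&(h<.03)&(w["d"]>0); print("floor",n,m.sum(),np.median(h[m]) if m.sum() else 0)
    m=(lx>-.11)&(lx<.02)&(abs(ly)<.15)&(h>.066)&(h<.085)&(w["d"]>0); print("rim",m.sum(),np.percentile(lx[m],[1,10,50,99]),np.percentile(ly[m],[1,99]))
    b=(h>.1)&(h<.2)&(x<.75)&(y>.15)&(y<.5)&(w["d"]>0); print("bottle",P[b].mean(0))
    m=(lx>.09)&(lx<.2)&(abs(ly)<.15)&(h>.1)&(h<.3)&(w["d"]>0)&(w["p"].min(-1)>60); q=np.c_[lx[m],h[m]]
    e=np.polyfit(q[:,1],q[:,0],1); print("lid lean deg",np.degrees(np.arctan(e[0])),m.sum())
E
python3 -m jog '[{"rotation":[0,0,8],"translation":[-10,10,30],"grip":50},{"rotation":[0,0,16],"translation":[-40,40,30],"grip":50},{"rotation":[0,0,110],"translation":[-217,425,-28],"grip":50},{"rotation":[0,0,110],"translation":[-217,425,-28],"grip":50},{"rotation":[0,0,110],"translation":[-217,425,-28],"grip":50},{"rotation":[0,0,110],"translation":[-217,425,-28],"grip":50},{"rotation":[0,0,110],"translation":[-217,425,-28],"grip":50},{"rotation":[0,0,110],"translation":[-217,425,-28],"grip":50},{"rotation":[0,0,110],"translation":[-217,425,-28],"grip":50},{"rotation":[0,0,110],"translation":[-217,425,-28],"grip":50},{"rotation":[0,0,110],"translation":[-217,425,-28],"grip":50},{"rotation":[0,0,110],"translation":[-217,425,-28],"grip":50},{"rotation":[0,0,110],"translation":[-217,425,-28],"grip":50},{"rotation":[0,0,110],"translation":[-217,425,-28],"grip":50},{"rotation":[0,0,110],"translation":[-217,425,-28],"grip":50},{"rotation":[0,0,110],"translation":[-217,425,-28],"grip":50}]' 40
```

```text
top 0 242 ((474.99664306640625, 347.2340087890625), (100.37869262695312, 22.947769165039062), 6.756575107574463) [0.474  0.3464 0.0646] 0.06480661952674871
top 1 235 ((474.9671325683594, 347.3758239746094), (100.0978012084961, 22.58955192565918), 6.433832168579102) [0.4739 0.3465 0.065 ] 0.06491371007551949
side 0 270 ((476.46875, 349.489013671875), (100.5920639038086, 22.543920516967773), 5.979484558105469) [0.4743 0.3506 0.0664] 0.0669163712158094
side 1 272 ((476.679931640625, 349.6968078613281), (100.46528625488281, 23.356201171875), 7.183200836181641) [0.4741 0.3505 0.066 ] 0.06636612540611464
floor top 709 0.005514179764325888
rim 142 [-0.0949 -0.0942 -0.0904  0.0178] [0.008  0.1342]
bottle [0.5944 0.3014 0.1494]
lid lean deg 16.94085825333957 564
floor side 515 0.0075358487080416925
rim 303 [-0.0948 -0.0926 -0.09    0.0136] [-0.0918  0.1347]
bottle [0.2349 0.2409 0.1604]
lid lean deg 13.997272542970775 3697
time: 11.9
ee_pos: [0.4752, 0.3467, 0.2799]
tcp_rot: [-180.0, -0.0, -173.6]
wrist_force: [0.3, 0.4, -0.2]
opening: 0.0501
grasp_force: 0.0
```

```bash
python3 -m jog '[{"rotation":[0,0,0],"translation":[1,1,-50],"grip":50},{"rotation":[0,0,0],"translation":[1,1,-100],"grip":50},{"rotation":[0,0,0],"translation":[1,1,-150],"grip":50},{"rotation":[0,0,0],"translation":[1,1,-190],"grip":50},{"rotation":[0,0,0],"translation":[1,1,-215],"grip":50},{"rotation":[0,0,0],"translation":[1,1,-230],"grip":50},{"rotation":[0,0,0],"translation":[1,1,-238],"grip":50},{"rotation":[0,0,0],"translation":[1,1,-238],"grip":50},{"rotation":[0,0,0],"translation":[1,1,-238],"grip":30},{"rotation":[0,0,0],"translation":[1,1,-238],"grip":15},{"rotation":[0,0,0],"translation":[1,1,-238],"grip":15},{"rotation":[0,0,0],"translation":[1,1,-238],"grip":15},{"rotation":[0,0,0],"translation":[1,1,-238],"grip":15},{"rotation":[0,0,0],"translation":[1,1,-238],"grip":15}]' 40
```

```text
time: 13.3
ee_pos: [0.477, 0.3486, 0.0439]
tcp_rot: [179.9, 0.1, -173.4]
wrist_force: [0.2, 0.1, 6.6]
opening: 0.0213
grasp_force: 41.5
```

```bash
python3 -m jog '[{"rotation":[0,0,0],"translation":[0,0,10],"grip":15},{"rotation":[0,0,0],"translation":[0,0,30],"grip":15},{"rotation":[0,0,0],"translation":[0,0,70],"grip":15},{"rotation":[0,0,0],"translation":[0,0,110],"grip":15},{"rotation":[0,0,0],"translation":[0,0,150],"grip":15},{"rotation":[0,0,0],"translation":[0,0,170],"grip":15},{"rotation":[0,0,0],"translation":[0,0,170],"grip":15}]' 60
python3 -m jog '[{"rotation":[0,0,7],"translation":[0,-30,0],"grip":15},{"rotation":[0,0,14],"translation":[0,-65,0],"grip":15},{"rotation":[0,0,21],"translation":[0,-100,0],"grip":15},{"rotation":[0,0,28],"translation":[-1,-140,0],"grip":15},{"rotation":[0,0,35],"translation":[-2,-180,0],"grip":15},{"rotation":[0,0,42],"translation":[-3,-220,0],"grip":15},{"rotation":[0,0,49],"translation":[-4,-260,0],"grip":15},{"rotation":[0,0,56],"translation":[-5,-300,0],"grip":15},{"rotation":[0,0,63],"translation":[-6,-335,0],"grip":15},{"rotation":[0,0,70],"translation":[-6,-360,0],"grip":15},{"rotation":[0,0,70],"translation":[-6,-374,0],"grip":15},{"rotation":[0,0,70],"translation":[-6,-374,0],"grip":15},{"rotation":[0,0,70],"translation":[-6,-374,0],"grip":15},{"rotation":[0,0,70],"translation":[-6,-374,0],"grip":15}]'
python3 - <<'E'
from h import *
ims=[]
for n in("top","side"):
    p,d=imaging.camera(n); np.savez(f"{n}2.npz",p=p,d=d); ims.append(cv2.resize(p[100:260,270:430,::-1] if n=="top" else p[90:250,250:410,::-1],(390,390)))
cv2.imwrite("pics/hold.png",np.hstack(ims))
E
```

```text
time: 14.0
ee_pos: [0.477, 0.3486, 0.2164]
tcp_rot: [179.8, 0.3, -173.4]
wrist_force: [0.4, -0.5, -1.0]
opening: 0.021
grasp_force: 59.6
time: 15.4
ee_pos: [0.4702, -0.0251, 0.212]
tcp_rot: [180.0, 0.0, -103.4]
wrist_force: [-0.5, -0.3, -1.5]
opening: 0.021
grasp_force: 59.5
```

View pics/hold.png

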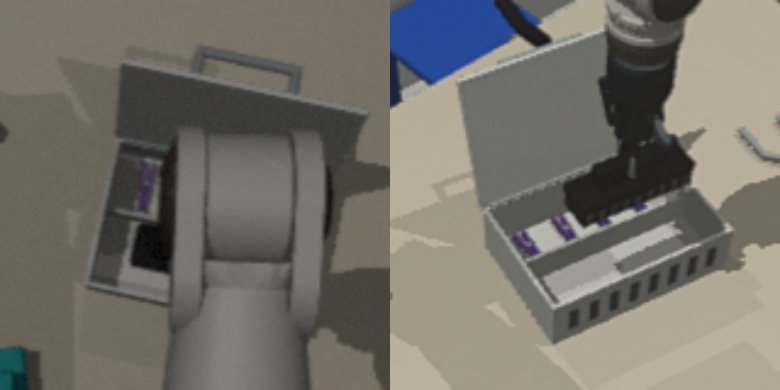

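The brush is held level over the bay and parallel to it (side crop at about (630,180)); the lid is still open and the pegs are in place. Lowering now.

```bash
python3 -m jog '[{"rotation":[0,0,0],"translation":[0,-1,-35],"grip":15},{"rotation":[0,0,0],"translation":[0,-1,-70],"grip":15},{"rotation":[0,0,0],"translation":[0,-1,-100],"grip":15},{"rotation":[0,0,0],"translation":[0,-1,-120],"grip":15},{"rotation":[0,0,0],"translation":[0,-1,-140],"grip":15},{"rotation":[0,0,0],"translation":[0,-1,-150],"grip":15},{"rotation":[0,0,0],"translation":[0,-1,-156],"grip":15},{"rotation":[0,0,0],"translation":[0,-1,-156],"grip":15},{"rotation":[0,0,0],"translation":[0,-1,-156],"grip":15}]'
python3 -m jog '[{"rotation":[0,0,0],"translation":[0,0,-2],"grip":15},{"rotation":[0,0,0],"translation":[0,0,-4],"grip":15},{"rotation":[0,0,0],"translation":[0,0,-5],"grip":15},{"rotation":[0,0,0],"translation":[0,0,-5],"grip":15},{"rotation":[0,0,0],"translation":[0,0,-5],"grip":15}]'
```

```text
time: 16.4
ee_pos: [0.4707, -0.0269, 0.0572]
tcp_rot: [-179.9, 0.0, -103.4]
wrist_force: [0.1, 0.1, -1.6]
opening: 0.0209
grasp_force: 59.5
time: 16.9
ee_pos: [0.4702, -0.027, 0.0513]
tcp_rot: [-180.0, 0.0, -103.4]
wrist_force: [0.0, -0.4, -1.0]
opening: 0.0205
grasp_force: 59.5
```

```bash
python3 -m jog '[{"rotation":[0,0,0],"translation":[0,0,-1],"grip":15},{"rotation":[0,0,0],"translation":[0,0,-1],"grip":15},{"rotation":[0,0,0],"translation":[0,0,-2],"grip":15},{"rotation":[0,0,0],"translation":[0,0,-2],"grip":15}]'
```

```text
time: 17.3
ee_pos: [0.4702, -0.027, 0.05]
tcp_rot: [-180.0, 0.0, -103.4]
wrist_force: [-3.0, -1.1, 5.3]
opening: 0.021
grasp_force: 60.3
```

The brush is on the floor of the bay. Next I'll release, retreat upward and clear the arm from the view.

```bash
python3 -m jog '[{"rotation":[0,0,0],"translation":[0,0,0],"grip":25},{"rotation":[0,0,0],"translation":[0,0,0],"grip":34},{"rotation":[0,0,0],"translation":[0,0,0],"grip":36},{"rotation":[0,0,0],"translation":[0,0,0],"grip":36},{"rotation":[0,0,0],"translation":[0,0,15],"grip":36},{"rotation":[0,0,0],"translation":[0,0,40],"grip":36},{"rotation":[0,0,0],"translation":[0,0,80],"grip":36},{"rotation":[0,0,0],"translation":[0,0,125],"grip":36},{"rotation":[0,0,0],"translation":[0,0,170],"grip":36},{"rotation":[0,0,0],"translation":[-40,-40,190],"grip":36},{"rotation":[0,0,0],"translation":[-80,-85,190],"grip":36},{"rotation":[0,0,0],"translation":[-110,-130,190],"grip":36},{"rotation":[0,0,0],"translation":[-130,-180,190],"grip":36},{"rotation":[0,0,0],"translation":[-150,-230,190],"grip":36},{"rotation":[0,0,0],"translation":[-170,-280,190],"grip":36},{"rotation":[0,0,0],"translation":[-190,-330,190],"grip":36},{"rotation":[0,0,0],"translation":[-200,-380,190],"grip":36},{"rotation":[0,0,0],"translation":[-200,-380,190],"grip":36},{"rotation":[0,0,0],"translation":[-200,-380,190],"grip":36}]'
python3 - <<'E'
from h import *
ims=[]
for n in("top","side"):
    p,d=imaging.camera(n); np.savez(f"{n}3.npz",p=p,d=d)
    ims.append(cv2.resize(p[110:260,220:480,::-1] if n=="top" else p[80:240,200:440,::-1],(400,300) if n=="side" else (400,231)))
    P=cloud(n,d); x,y,h=[P[...,i] for i in range(3)]
    lx=(x-.511)*.972-(y+.0363)*.233; ly=(x-.511)*.233+(y+.0363)*.972
    m=(lx>-.09)&(lx<.0)&(abs(ly)<.12)&(p.max(-1)<60); r=m&(h>.06)
    for k in(m,r):
        q=np.c_[lx[k],ly[k]]*1000; print(n,k.sum(),cv2.minAreaRect(q.astype(np.float32)),np.percentile(h[k],[2,50,98]))
    m=(lx>.09)&(lx<.2)&(abs(ly)<.13)&(h>.1)&(h<.25); e=np.polyfit(h[m],lx[m],1); print("lean",np.degrees(np.arctan(e[0])))
ims[0]=cv2.copyMakeBorder(ims[0],0,69,0,0,cv2.BORDER_CONSTANT)
cv2.imwrite("pics/end.png",np.hstack(ims))
E
```

```text
time: 19.2
ee_pos: [0.2685, -0.4103, 0.2393]
tcp_rot: [180.0, -0.0, -103.6]
wrist_force: [0.2, 0.4, -0.4]
opening: 0.0357
grasp_force: 0.0
top 850 ((-44.23716735839844, 9.213516235351562), (59.833126068115234, 205.6632080078125), 3.410061836242676) [0.00463067 0.04454179 0.07547669]
top 240 ((-45.2433967590332, 0.7371902465820312), (99.05392456054688, 21.925851821899414), 89.8073501586914) [0.0639696  0.07116757 0.07704134]
lean 18.959781515253407
side 595 ((-55.498355865478516, -11.962959289550781), (186.15432739257812, 68.84246826171875), 89.95448303222656) [0.02436727 0.04897038 0.07632095]
side 226 ((-43.973876953125, 1.3310203552246094), (23.552326202392578, 99.79755401611328), 0.7002939581871033) [0.06146133 0.07226779 0.07782796]
lean 14.477692316993911
```

View pics/end.png

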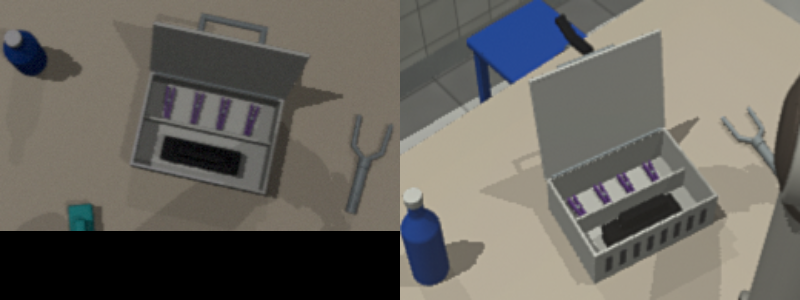

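The final views show the brush flat in the front bay (top crop (202,156), ridge about 72 mm high and centred). The lid is on its stop, and the pegs, fork and bottle are untouched.

```bash
python3 -c "
from workcell import bot;print(bot.job_done())"
```

```text
the job is handed in; nothing more can be done
None
```

The job is handed in: the lid is open on its stop, the black brush is flat and bristles down in the front compartment, and the pegs, fork and bottle look undisturbed in the final camera views (about 19 s of the 64 s used).

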